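Load the shouldered shaft into the split bearing rest and close it

ROBOT

A 7-joint arm with a two-finger parallel gripper is mounted at the origin on a cart in front of the work surface, level with it; the furniture and walls round the work are solid. World frame = base frame: x ahead of the robot, y to its left, z up, the work surface at z = 0. Lengths are in m, angles in degrees, forces in N, time in s.
With the tool pointing down it reaches from about 0.4 to 0.85 m from the base axis. Payload 10.4 kg.
Tool frame: the origin (TCP) lies at the very end of the fingers, on their centre line; the grasp point (between the pads) lies 19 mm behind it (tcp_to_grasp is the distance from the TCP to the grasp point, in m); z points along the fingers, y is the line along which they close (so a half turn about z gives the same grasp; the last joint's range is limited). The gripper opens to 85 mm and grips with 20 to 120 N. Pads are 22 mm wide; open, the fingers measure 114 mm over their backs; the gripper's body (76 mm by 85 mm) begins 54 mm behind the grasp point. The pads swing forward as they close: fully open they stand 13 mm farther back than shut.
Start: joints at [66.658, 19.034, -3.707, 83.658, 1.238, 77.344, -5.071], TCP at [0.235, -0.579, 0.195] pointing down, gripper open.
Joint ranges: [-148.97, 148.97], [-28.65, 121.19], [-84.17, 76.75], [9.2, 138.47], [-72.65, 252.65], [3.7, 117.97], [-149.18, 149.18]. Speed limits (degrees/s): [127.2, 127.2, 159.86, 159.86, 180, 180, 180].

INTERFACE

Orientations are given as [roll, pitch, yaw] about the fixed x, y, z axes, in that order (R = Rz(yaw) Ry(pitch) Rx(roll)).
In Python, from workcell import * gives the robot as it stands. Calls block until the motion is done:
- goto(position, orientation): joint-space move of the TCP to a pose.
- move_linear(position, frame=None, max_speed=0.15): straight line of the TCP; frame=None keeps the orientation; max_speed is the mean speed in m/s.
- move_j(angles): joint-space move.
- set_gripper(opening, newtons=None): opening from 0.0 (shut) to 1.0 (fully open); newtons is the grip in N (None keeps the last); returns when the fingers have stopped.
- hold(seconds).
- inverse_kinematics(position, orientation): joint angles nearest the present ones, or None.
- observe(): the state.
- capture(name): name is "side" or "top"; returns a dict with "image" (384x512x3 uint8, red, green, blue), "intrinsics" (3x3 intrinsics, pixels), "world_to_cam" (4x4, takes a point from world to camera coordinates). Camera axes: x right, y down, z forward; pixel columns grow to the right and rows downward; lengths in m; the calibration is good to about 2 mm. A picture is of the moment at which its call begins. There is no depth.
A pose or a line that the arm cannot do raises PlanningError and nothing moves.
- close_job(): hands the job in; it is judged then, once.
Trained networks look in a picture, given as the dict that the camera call returned (one of the last four; its "shot" number tells which), for a name from the list of things; names that differ only in an ending like _2 or _b are one class to them, and where a whole thing is asked for, a point or a joint stands for the part that bears it (a point fixed in the world has none). Each returns a list of dicts, best first, with "score" (0 to 1); they miss things now and then, are a little off and sometimes report something else, mostly with a low value. They report only what shows in the picture. A call takes as long as a camera call.
- spot_in(label, picture): "at" ([x, y, z] in m, in world coordinates, good to about 4 mm: the middle of the surface that is visible of it).
- mark_of(label, picture): "at" ([x, y, z] in m, in world coordinates, good to about 4 mm: a listed point, or the origin of a listed thing).
The state is a dict: "time_s": time; "joints": joint angles; "qvel": joint speeds; "joint_efforts": joint torques, N m; "ee_pos": TCP position; "ee_rot": TCP orientation; "wrist_force": force on the tool from outside, world axes, zero at the start; "moment": the same for the moment, N m; "finger_gap": opening from 0.0 (shut) to 1.0 (fully open); "gripper_force": force on a finger pad.
Only numpy, scipy, OpenCV 4.12 (cv2) and the standard library are available. Lean on these libraries where they do the work, as an engineer would, in place of code of your own. Each camera call takes 0.05 s, during which the arm holds its last target. There are 200 camera calls.

TASK

Get the shaft ready for its run-out check: lay the shaft with the thick drum gently into the two open bearings of the inclined rest, its drum down between them, and let go. Then swing the hinged upper half down over it, without slamming it, until the two halves meet all along their edges. Leave everything else on the bench where it is.

Things in the scene. Friction and masses are not known exactly. Their poses are not given: they have to be found in the camera images.
- shaft: bright turned steel shaft, about 0.6 kg, 140 mm long: in the middle a drum 38 mm across and 54 mm long (grip here), on each side a 26 mm journal 43 mm long. Origin mid-axis; own y = axis; both ends alike. It starts on the bench on its drum (origin 19 mm up) and can roll. The other shaft, without a drum, is not wanted.
- rest: the fixed grey rest that carries both halves, foot plate 135x150 mm; its front (own -x) looks about to the robot, turned by up to 0.3 rad. Origin on the bench, 80 mm below the bore axis. The opened upper half stands at the back, in the way of an upright gripper: the shaft goes in with the tool tilted 30 degrees, square to the bed.
- lower_half: two steel half bearings on a bed sloping 30 deg to the front. Origin mid bore axis, 80 mm up: the shaft's origin belongs here (settles 0.5 mm lower). Own y = bore axis, x up the slope to the back, z square to the bed, 30 deg from vertical. Half bores 28 mm wide at |y| 32 to 64, x -44 to 43 mm, edges at z=0; between them a 64 mm gap for drum and fingers, floor z=-30 mm.
- hinge (a point): middle of the hinge pin, at x = +52 mm, y = 0, z = 0 in the lower half's frame; the pin runs along the lower half's own y. Nothing of the lower half stands higher than the pin's 6.5 mm knuckles.
- upper_half (a joint): angle of the hinged upper half (two half bearings joined by a front and a rear bar) in rad: 0 = closed, edges meeting; 2.25 to 2.5 at the start (open, leaning back); stop at 2.7. Stiff hinge, 0.4 N m (about 3 N at the knob), half weighs 0.4 kg: it stays where it is left.
- knob (a point): centre of the black ball knob, 28 mm across, on a 9 mm stem at the free edge of the upper half. Closed, it is at x = -88, z = +20 mm in the lower half's frame, 141 mm from the pin; as the half opens it runs round the pin, up (own +z) and back. It can be pushed round with shut fingers; held in the fingers while it turns, it creeps out.
- plain_shaft: plain stepped steel shaft without a drum, 25 x 131 mm, lying on the bench; leave it. Origin under its middle, own y along it.
- v_block: steel V-block 60x50x40 mm, on the bench; leave it. Origin under its middle.
- dial_indicator: dial indicator 123x58x21 mm lying on its back; leave it. Origin under its middle, own x along its stem.
- ring_gauge: steel ring gauge, 60 mm across, 18 mm high; leave it. Origin under its middle.
- log_book: dark book 100x142x15 mm; leave it. Origin under its middle.
- mug: green mug 94 mm high; leave it. Origin under its middle.
- screwdriver: screwdriver 167 mm long, 19 mm thick; leave it. Origin under its middle, own y along it.
- pencil: pencil 156 mm long, 7 mm thick; leave it. Origin under its middle, own y along it.

How it is judged:
By the outcome, as a careful person would: the job done as asked, in the order asked, and still so for the second after the job is handed in, with the robot touching nothing.
It also fails if it takes over 64 s, if anything falls off the work surface, if the arm or the gripper's body presses on something with over 40 N, if the wrist force passes 120 N, or if a joint passes its speed limit or range.

## Working session

There is one attempt and no reset: what is moved stays moved. The work goes in short steps, each a Python script; the robot and the scene stay as the last script left them, time stands still between calls to the robot, and variables do not carry over. Pictures are saved under pics/ and viewed, at most 10 in all, crops included, and the job is handed in when it is done.

```bash
mkdir -p pics; python3 - <<'E'
from workcell import *
import cv2
for n in ("side","top"):
    p=capture(n); cv2.imwrite(f"pics/{n}0.png",cv2.resize(p["image"][:,:,::-1],(800,600)))
    print(n,p["intrinsics"].tolist() if hasattr(p["intrinsics"],'tolist') else p["intrinsics"], p["world_to_cam"])
    for l in ("shaft","rest","lower_half","hinge","knob","upper_half","plain_shaft","mug"):
        print(l,[(round(d["score"],2),[round(float(v),4) for v in d["at"]]) for d in mark_of(l,p)[:3]] if l!="upper_half" else [(round(d["score"],2),[round(float(v),4) for v in d["at"]]) for d in spot_in(l,p)[:2]])
o=observe();print(o["ee_pos"],o["ee_rot"],o["time_s"],o["finger_gap"]); print(tcp_to_grasp)
E
```

```text
side [[375.52297752447515, 0.0, 257.03498175901245], [0.0, 375.52297752447515, 191.87212773103874], [0.0, 0.0, 1.0]] [[-0.89316724 -0.44927585 -0.02008688  0.51736919]
 [-0.14136514  0.32287623 -0.93582415  0.14190401]
 [ 0.42692877 -0.83300789 -0.35189441  1.17597987]
 [ 0.          0.          0.          1.        ]]
shaft [(0.54, [0.4932, -0.3352, 0.0186]), (0.18, [0.6215, 0.138, 0.1066])]
rest [(0.56, [0.5756, 0.1254, -0.001])]
lower_half [(0.78, [0.5784, 0.1298, 0.0803])]
hinge [(0.61, [0.6212, 0.1378, 0.1083])]
knob [(0.79, [0.6715, 0.1522, 0.2326])]
upper_half [(0.68, [0.6447, 0.1595, 0.1643])]
plain_shaft []
mug [(0.73, [0.62, 0.4679, -0.0002])]
top [[457.1515689051348, 0.0, 258.9734037561241], [0.0, 457.1515689051348, 193.13995161085344], [0.0, 0.0, 1.0]] [[ 2.35800359e-02 -9.99721321e-01 -1.12340409e-03  5.66809050e-02]
 [-9.84090638e-01 -2.30133954e-02 -1.76170374e-01  5.31549096e-01]
 [ 1.76095426e-01  5.25963519e-03 -9.84359049e-01  1.45852196e+00]
 [ 0.00000000e+00  0.00000000e+00  0.00000000e+00  1.00000000e+00]]
shaft [(0.83, [0.4908, -0.3357, 0.016])]
rest [(0.85, [0.5814, 0.1294, -0.0007])]
lower_half [(0.77, [0.5749, 0.1302, 0.0801]), (0.69, [0.3711, 0.4686, -0.003])]
hinge [(0.77, [0.6206, 0.1405, 0.1111])]
knob [(0.86, [0.6775, 0.1479, 0.2362]), (0.5, [0.594, 0.3426, -0.0001])]
upper_half [(0.91, [0.6459, 0.1467, 0.1879])]
plain_shaft [(0.66, [0.5076, -0.1401, 0.0042]), (0.44, [0.5766, 0.1307, -0.0014])]
mug [(0.56, [0.6225, 0.4691, 0.0034])]
[ 0.23463375 -0.57930225  0.19514864] [ 1.79994681e+02 -5.57183817e-04  2.20498189e+01] 0.9 1.0003746825276005
0.0187
```

View pics/top0.png

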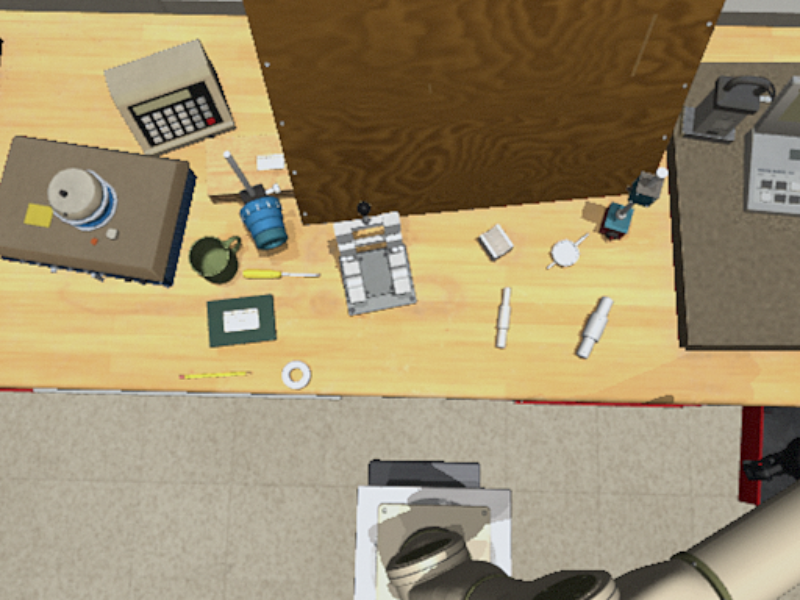

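View pics/side0.png

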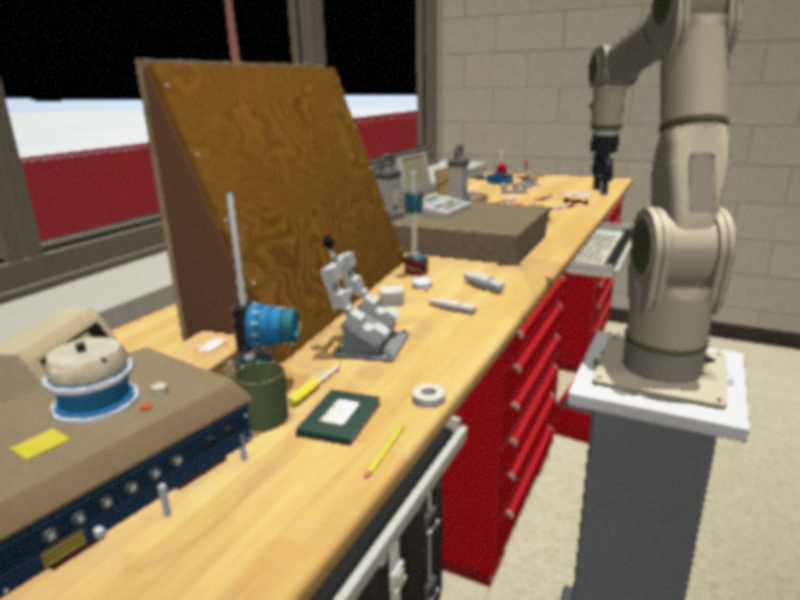

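The top view shows the drum shaft at (595,327), running from (583,355) to (607,300). The rest is at (375,265) with the knob at (363,208), and a board stands behind it. Next I'll measure the axes more precisely.

```bash
cat > h.py <<'E'
from workcell import *
import numpy as np, cv2
from scipy.spatial.transform import Rotation as Rn
def ray(p,uv,z):
    "world point at height z seen at pixel uv"
    K=np.array(p["intrinsics"]);T=np.array(p["world_to_cam"]);R=T[:3,:3];c=-R.T@T[:3,3]
    d=R.T@np.linalg.solve(K,[uv[0],uv[1],1]); return c+d*(z-c[2])/d[2]
def proj(p,X):
    K=np.array(p["intrinsics"]);T=np.array(p["world_to_cam"]);X=np.atleast_2d(X)
    q=(K@(T[:3,:3]@X.T+T[:3,3:])).T; return q[:,:2]/q[:,2:]
def marks(names,n=4):
    out={}
    for cam in ("top","side"):
        for _ in range(n):
            p=capture(cam)
            for l in names:
                m=mark_of(l,p)
                if m and m[0]["score"]>.4: out.setdefault((l,cam),[]).append(m[0]["at"])
    return {k:(np.median(v,0),np.std(v,0)) for k,v in out.items()}
E
python3 - <<'E'
from h import *
np.set_printoptions(precision=4,suppress=True)
for k,v in marks(["shaft","lower_half","rest","hinge","knob"]).items(): print(k,*v)
p=capture("top"); im=p["image"]
# shaft
s=im[180:240,360:400].astype(int); m=(s.max(2)-s.min(2)<40)&(s.min(2)>110)
n,lab,st,cen=cv2.connectedComponentsWithStats(m.astype(np.uint8)); i=1+np.argmax(st[1:,4])
ys,xs=np.nonzero(lab==i); P=np.array([ray(p,(x+360,y+180),.019)[:2] for x,y in zip(xs,ys)])
c=P.mean(0); w,V=np.linalg.eigh(np.cov((P-c).T)); q=(P-c)@V[:,1]
r=cv2.minAreaRect(P.astype(np.float32)*1000)
print("shaft",len(P),c,V[:,1],np.degrees(np.arctan2(V[1,1],V[0,1])),np.ptp(q),r)
a=cv2.resize(im[125:205,205:275][:,:,::-1],(525,600),interpolation=cv2.INTER_CUBIC); cv2.imwrite("pics/rest.png",a)
E
```

```text
('shaft', 'top') [ 0.4906 -0.3323  0.0157] [0.0085 0.0833 0.0052]
('lower_half', 'top') [0.5748 0.1316 0.0814] [0.0024 0.0008 0.0003]
('rest', 'top') [0.5787 0.1292 0.0017] [0.0308 0.1166 0.0008]
('hinge', 'top') [0.6212 0.1384 0.1086] [0.0014 0.0014 0.0006]
('knob', 'top') [0.6756 0.1492 0.2365] [0.0002 0.0013 0.0008]
('shaft', 'side') [ 0.4911 -0.3346  0.0178] [0.0021 0.0012 0.0007]
('lower_half', 'side') [0.5789 0.1317 0.0814] [0.0014 0.0009 0.0008]
('rest', 'side') [0.5746 0.123  0.0002] [0.0006 0.0011 0.0006]
('hinge', 'side') [0.6211 0.1389 0.1076] [0.0016 0.0018 0.0009]
('knob', 'side') [0.674  0.1516 0.2356] [0.0015 0.002  0.0011]
shaft 345 [ 0.4911 -0.3383] [-0.904   0.4276] 154.68567732388314 0.1410287948986808 ((491.64288330078125, -338.33966064453125), (33.75214385986328, 140.93212890625), 62.98905944824219)
```

View pics/rest.png

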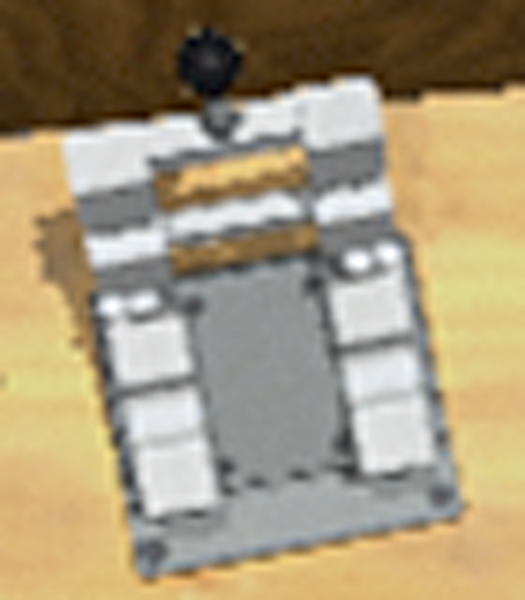

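```bash
cat > fit.py <<'E'
from h import *
from scipy.optimize import least_squares
def LH(x,y,yaw):
    "lower-half frame: origin, R (columns own x,y,z)"
    return np.array([x,y,.08]), Rn.from_euler('zy',[yaw,-np.pi/6]).as_matrix()
E
python3 - <<'E'
from fit import *
np.set_printoptions(precision=4,suppress=True)
p=capture("top")
obs=[((-44,64,0),(143,516)),((-44,32,0),(218,503)),((-44,-32,0),(365,475)),((-44,-64,0),(437,460)),
 ((14,64,0),(120,400)),((14,32,0),(195,380)),((14,-32,0),(342,350)),((14,-64,0),(412,340))]
L=np.array([o[0] for o in obs])/1000; U=np.array([o[1] for o in obs])/7.5+[205,125]-.5+.5/7.5
def f(q):
    o,R=LH(*q); return (proj(p,o+L@R.T)-U).ravel()
s=least_squares(f,[.577,.131,.18],loss="soft_l1"); print(s.x,s.fun.reshape(-1,2))
T=np.array(p["world_to_cam"]);print("cam",-T[:3,:3].T@T[:3,3])
o,R=LH(*s.x); print("pred hinge",o+R@[.052,0,0])
a=cv2.imread("pics/rest.png")
def d(A,col):
    uv=((proj(p,o+np.array(A)/1000@R.T)-[205,125]+.5)*7.5).astype(int); cv2.polylines(a,[uv.reshape(-1,1,2)],False,col,1)
for sg in(1,-1):
    for x0,x1 in((-44,-14),(14,43)): d([(x0,32*sg,0),(x1,32*sg,0),(x1,64*sg,0),(x0,64*sg,0),(x0,32*sg,0)],(0,0,255))
d([(52,-60,0),(52,60,0)],(0,255,0)); d([(0,-70,0),(0,70,0)],(255,0,0))
cv2.imwrite("pics/fit.png",a)
E
```

```text
[0.5748 0.1291 0.2174] [[ 0.921   0.0809]
 [ 0.4337  0.0544]
 [-0.0451  0.2503]
 [-0.0362  0.4727]
 [ 0.0317 -0.9643]
 [-0.3391 -0.1083]
 [-0.5823  0.252 ]
 [-0.1878 -0.2439]]
cam [0.2649 0.0612 1.5294]
pred hinge [0.6188 0.1403 0.1054]
```

View pics/fit.png

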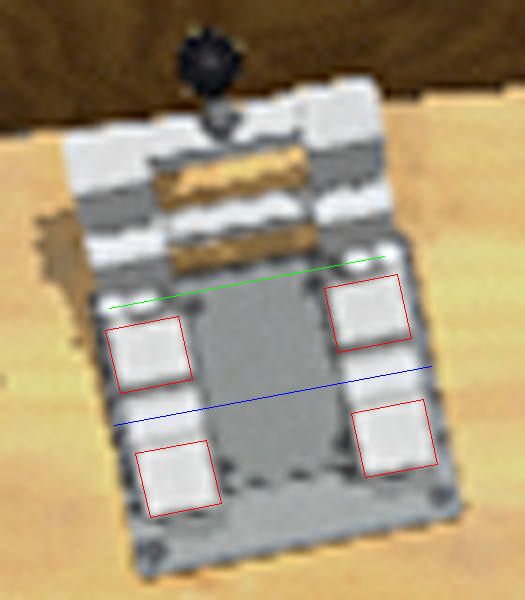

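```bash
python3 - <<'E'
from fit import *
from scipy.optimize import minimize
from scipy.ndimage import map_coordinates
np.set_printoptions(precision=4,suppress=True)
ps=[capture("top") for _ in range(4)]; p=ps[0]
g=np.mean([q["image"].astype(float).min(2) for q in ps],0)
t=np.linspace(.1,.9,25)[:,None]
E=[]  # (a,b,outward)
for sg in(1,-1):
    for x0,x1 in((-44,-14),(14,43)):
        for y,o in((32,-sg),(64,sg)): E.append(((x0,y*sg,0),(x1,y*sg,0),(0,o,0)))
    E.append(((-44,32*sg,0),(-44,64*sg,0),(-1,0,0)))
E=np.array(E,float)/1000
def score(q,w=2.5):
    o,R=LH(*q); s=0
    for a,b,n in E:
        P=a+t*(b-a); n=n*1000*w/1000
        for k,sgn in((-1,1),(1,-1)):
            uv=proj(p,o+(P+k*n)@R.T); s+=sgn*map_coordinates(g,[uv[:,1],uv[:,0]],order=1).mean()
    return -s
for w in(2,3,4):
    best=min((minimize(score,[.575+dx,.130,yw],args=(w,),method="Nelder-Mead",options=dict(initial_simplex=[[.575+dx,.13,yw],[.578+dx,.13,yw],[.575+dx,.133,yw],[.575+dx,.13,yw+.03]])) for dx in(-.002,.002) for yw in(.16,.2)),key=lambda r:r.fun)
    print(w,best.x,best.fun)
for z in(.006,.01): 
  A=[ray(p,np.array(u)/7.5+[205,125]-.5,z) for u in((145,578),(462,515))]; d=A[0]-A[1]; print("foot",np.arctan2(-d[0],d[1]),np.linalg.norm(d[:2]),np.mean(A,0))
E
```

```text
2 [0.5758 0.1291 0.2058] -739.6506569667179
3 [0.576  0.1291 0.2052] -981.551644250323
4 [0.5764 0.1292 0.208 ] -1105.1319933762543
foot 0.22250076401203175 0.14557713891069768 [0.5219 0.1162 0.006 ]
foot 0.22250076401203167 0.14519490025044277 [0.5212 0.1161 0.01  ]
```

```bash
cat >> fit.py <<'E'
REST=(.5765,.130,.207)
def ori(z,x):
    z=np.array(z,float)/np.linalg.norm(z); x=np.array(x,float); x-=z*(x@z); x/=np.linalg.norm(x)
    return Rn.from_matrix(np.c_[x,np.cross(z,x),z]).as_euler('xyz',degrees=True)
def st(tag=""):
    o=observe(); print(tag,round(o["time_s"],2),np.round(o["ee_pos"],4),"F",np.round(o["wrist_force"],1),"gap",round(o["finger_gap"],3),"gf",np.round(o["gripper_force"],1),"q",np.round(o["joints"],0)); return o
E
python3 - <<'E'
from fit import *
a=np.radians(-25.5); O=ori([0,0,-1],[np.cos(a),np.sin(a),0]); c=np.array([.4916,-.338])
o,R=LH(*REST); Op=ori(-R[:,2],-R[:,1]); 
print(inverse_kinematics(list(o+R[:,2]*.10),list(Op)))
set_gripper(.75,40)
goto([*c,.12],list(O)); st("above")
move_linear([*c,.003],max_speed=.1); st("down")
set_gripper(.3,60); st("grip")
move_linear([*c,.10],max_speed=.15); st("lift")
E
```

```text
[-74.24244035 -19.62729909  39.78717458 127.51231238  39.65411643
  47.9795855  136.45593047]
above 5.3 [ 0.491  -0.3393  0.1202] F [ 0.7 -0.5 -0.1] gap 0.752 gf 0.0 q [ 38.  19. -10.  93.   4.  68. -88.]
down 6.62 [ 0.4921 -0.3383  0.0037] F [-0.1 -0.   1.2] gap 0.755 gf 0.0 q [ 38.  26. -10.  99.   5.  56. -89.]
grip 7.07 [ 0.4916 -0.338   0.0031] F [ 0.3 -0.2 -0.8] gap 0.3 gf 0.0 q [ 38.  26. -10.  99.   5.  56. -89.]
lift 7.87 [ 0.4911 -0.3377  0.099 ] F [-0.6 -0.6 -0.3] gap 0.299 gf 0.0 q [ 38.  20. -10.  95.   4.  66. -88.]
```

```bash
python3 - <<'E'
from fit import *
p=capture("top"); im=p["image"][:,:,::-1]
a=cv2.resize(im[160:270,330:450],(654,600),interpolation=cv2.INTER_CUBIC)
q=capture("side"); u=proj(q,[.49,-.338,.05])[0].astype(int); print(u)
b=cv2.resize(q["image"][:,:,::-1][max(u[1]-50,0):u[1]+50,u[0]-50:u[0]+50],(600,600),interpolation=cv2.INTER_CUBIC)
cv2.imwrite("pics/miss.png",cv2.resize(np.hstack([cv2.resize(a,(600,600)),b]),(800,400)))
for pp in(p,q): print([(d["score"],np.round(d["at"],4)) for d in mark_of("shaft",pp)[:2]])
E
```

```text
[309 172]
[(0.62, array([ 6.547e-01, -2.815e-01,  1.000e-04])), (0.52, array([ 0.4892, -0.3338,  0.0162]))]
[(0.59, array([ 0.4908, -0.3316,  0.016 ]))]
```

View pics/miss.png

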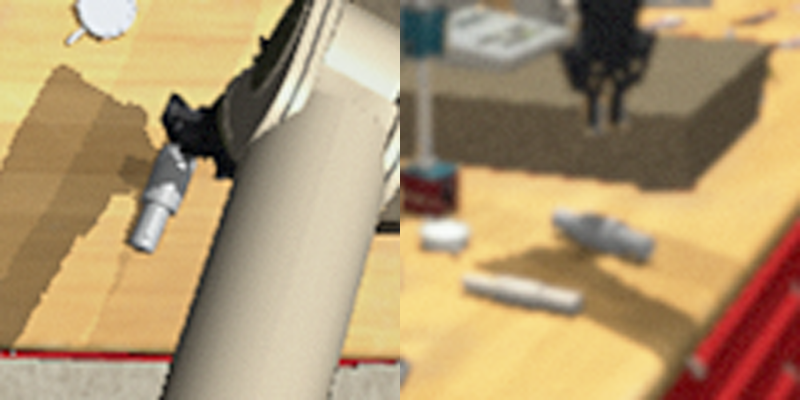

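The fingers stopped exactly at the opening I commanded, with no pad force. The shaft lies where it was, with its lower end still at about (373,227) in the raw top image. I'll retry, closing fully.

```bash
python3 - <<'E'
from fit import *
c=np.array([.4916,-.338]); print(observe()["ee_rot"])
set_gripper(.75,60); move_linear([*c,.003],max_speed=.12)
for g in (.45,.4,.0):
    set_gripper(g,60); o=st("grip%.2f"%g)
    if np.max(o["gripper_force"])>10: break
E
```

```text
[-1.79984728e+02  1.00772670e-01 -2.54958894e+01]
grip0.45 9.85 [ 0.4917 -0.3381  0.0033] F [-0.2 -0.  -0.4] gap 0.453 gf 0.0 q [ 38.  26. -10.  99.   5.  56. -89.]
grip0.40 10.07 [ 0.4916 -0.338   0.003 ] F [-0.1  0.4 -0.2] gap 0.402 gf 0.0 q [ 38.  26. -10.  99.   5.  56. -89.]
grip0.00 10.5 [ 0.4916 -0.338   0.003 ] F [-0.   0.8  0.3] gap 0.002 gf 0.0 q [ 38.  26. -10.  99.   5.  56. -89.]
```

```bash
python3 - <<'E'
from fit import *
q=capture("side"); p=capture("top")
b=[]
for pp,w in((q,40),(p,45)):
    im=pp["image"][:,:,::-1].copy(); u=proj(pp,[.4916,-.338,.003])[0].round().astype(int); print(u)
    im=im[u[1]-w:u[1]+w,u[0]-w:u[0]+w]; im=cv2.resize(im,(400,400),interpolation=cv2.INTER_CUBIC); cv2.circle(im,(202,202),4,(0,0,255),1); b.append(im)
cv2.imwrite("pics/miss2.png",np.hstack(b))
for pp in(p,q): print([(d["score"],np.round(d["at"],4)) for d in mark_of("shaft",pp)[:2]])
E
```

```text
[309 183]
[380 209]
[(0.65, array([ 0.4879, -0.3388,  0.0171])), (0.32, array([ 0.508 , -0.1435,  0.0025]))]
[(0.69, array([ 0.4926, -0.3293,  0.0179])), (0.37, array([ 0.3734,  0.4674, -0.0017]))]
```

View pics/miss2.png

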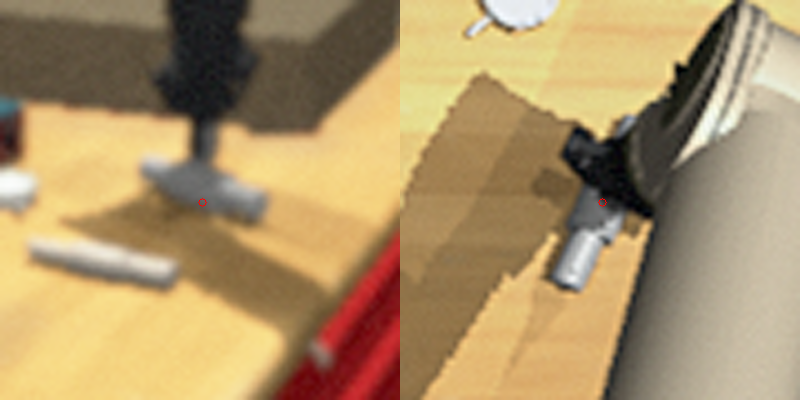

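In the side view the shut fingertips show about 30 mm higher than the reported TCP. I'll check this with a gentle touch on bare bench.

```bash
python3 - <<'E'
from fit import *
move_linear([.4916,-.338,.10],max_speed=.2)
move_linear([.45,-.235,.06],max_speed=.2); b=np.array(st("start")["wrist_force"])
q=capture("side"); p=capture("top")
z=.02
move_linear([.45,-.235,z],max_speed=.12)
while z>-.045:
    z-=.004; move_linear([.45,-.235,z],max_speed=.06)
    f=np.array(observe()["wrist_force"])-b
    if abs(f[2])>3: break
st("touch"); print(f)
q2=capture("side")
out=[]
for pp,zz in((q,.06),(p,.06),(q2,z)):
    u=proj(pp,[.45,-.235,zz])[0].round().astype(int); im=pp["image"][:,:,::-1][u[1]-40:u[1]+40,u[0]-40:u[0]+40]
    im=cv2.resize(im,(266,266),interpolation=cv2.INTER_CUBIC); cv2.circle(im,(133,133),3,(0,0,255),1); out.append(im)
cv2.imwrite("pics/touch.png",np.hstack(out))
E
```

```text
start 12.07 [ 0.4502 -0.236   0.06  ] F [ 0.  -0.1  0.6] gap 0.002 gf 0.0 q [ 35.  12. -13. 110.   3.  58. -96.]
touch 16.41 [ 0.4503 -0.2352 -0.0364] F [-19.3  10.2  56.3] gap -0.002 gf 28.3 q [ 34.  20. -13. 113.   6.  47. -98.]
[-19.34095694  10.3218226   55.68756488]
```

View pics/touch.png

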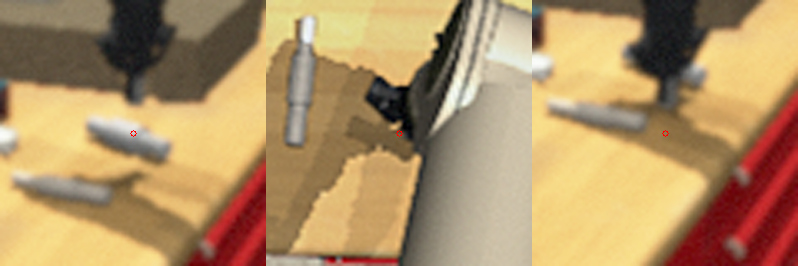

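The real fingertips sit about 33 mm above the reported TCP: they touched the bench at reported z of about -0.034. I'll grasp with that correction and then check the tilted pose with the cameras.

```bash
python3 - <<'E'
from fit import *
D=.033; c=np.array([.4916,-.337])
a=np.radians(-25.5); O=ori([0,0,-1],[np.cos(a),np.sin(a),0])
move_linear([.45,-.235,.05],max_speed=.25); set_gripper(.8,60)
goto([*c,.03],list(O))
b=np.array(observe()["wrist_force"])
move_linear([*c,.004-D],max_speed=.08); st("down")
set_gripper(.0,60); g=st("grip")
if g["finger_gap"]>.35:
    move_linear([*c,.15],max_speed=.25); st("lift")
E
```

```text
down 19.04 [ 0.4919 -0.3372 -0.0286] F [ 1.  -0.9  0.6] gap 0.8 gf 0.0 q [ 38.  28.  -9. 100.   6.  52. -90.]
grip 19.43 [ 0.492  -0.3374 -0.0281] F [-1.1  1.3  5.7] gap 0.423 gf 60.0 q [ 38.  28.  -9. 100.   6.  52. -90.]
lift 20.29 [ 0.4904 -0.3363  0.1477] F [-0.8  0.6 -8.2] gap 0.42 gf 60.8 q [ 38.  17. -10.  92.   3.  71. -88.]
```

```bash
python3 - <<'E'
from fit import *
o,R=LH(*REST); n=R[:,2]; S=o+n*.085; t=S-n*.0475
q0=np.array(observe()["joints"])
c=[]
for s in(-1,1):
    O=ori(-n,s*R[:,1]); q=inverse_kinematics(list(t),list(O))
    if q is not None: c.append((np.abs(np.array(q)-q0).max(),s,O,np.round(q)))
c.sort(key=lambda k:k[0]); print([(k[0],k[1],k[3]) for k in c])
O=c[0][2]
goto(list(t+[-.02,0,.05]),list(O)); st("mid")
move_linear(list(t),max_speed=.2); st("hover")
hold(.2)
out=[]
for cam in("top","side"):
    p=capture(cam); print(cam,[(round(d["score"],2),np.round(d["at"],4)) for d in mark_of("shaft",p)[:2]],"want",S)
    u=proj(p,S)[0]; print(u); i=u.round().astype(int); im=p["image"][:,:,::-1][i[1]-50:i[1]+50,i[0]-50:i[0]+50]; im=cv2.resize(im,(400,400),interpolation=cv2.INTER_CUBIC)
    for X,col in((S,(0,0,255)),(S+R[:,1]*.07,(0,255,0)),(S-R[:,1]*.07,(0,255,0)),(o,(255,0,0))):
        v=((proj(p,X)[0]-i+50.5)*4).astype(int); cv2.circle(im,tuple(int(k) for k in v),3,col,1)
    out.append(im)
cv2.imwrite("pics/hover.png",np.hstack(out))
E
```

```text
[(np.float64(58.061779142336775), 1, array([ 13.,  -2., -38., 124.,  22.,  31., -30.])), (np.float64(223.08066910335128), -1, array([-89., -13.,  59., 128.,  42.,  38., 135.]))]
mid 22.0 [0.538  0.129  0.1623] F [-0.4  0.3 -8.2] gap 0.424 gf 60.8 q [ 10.  -9. -34. 123.  12.  37. -21.]
hover 22.42 [0.5576 0.1294 0.1121] F [-0.3 -0.8 -5.9] gap 0.424 gf 60.9 q [ 11.  -2. -36. 124.  22.  32. -30.]
top [(0.52, array([0.5338, 0.1288, 0.1548])), (0.45, array([0.6733, 0.1508, 0.2367]))] want [0.534      0.13       0.15361216]
[239.1279573  185.31150042]
side [(0.55, array([0.5361, 0.1313, 0.1517])), (0.27, array([0.6702, 0.1503, 0.237 ]))] want [0.534      0.13       0.15361216]
[250.66133214 181.17605916]
```

View pics/hover.png

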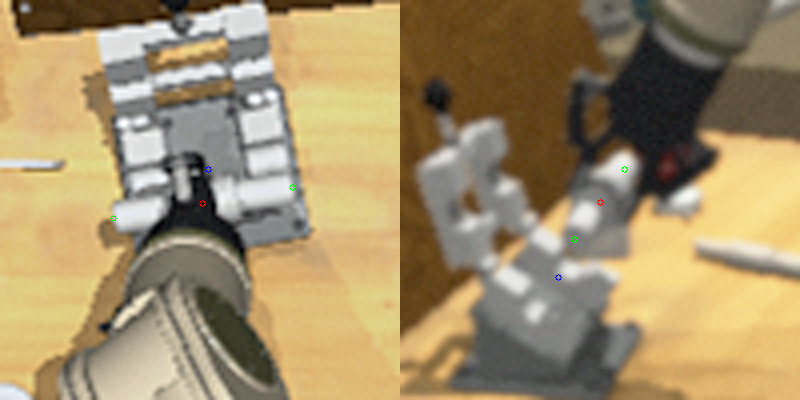

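The held shaft sits where predicted in both views: its ends are on the green marks in the top view, and the marks agree within 2 mm. So the offset lies along the tool axis. Next I lower it along the bed normal with a force guard.

```bash
python3 - <<'E'
from fit import *
o,R=LH(*REST); n=R[:,2]; T=lambda h: list(o+n*(h-.0475))
move_linear(T(.02),max_speed=.12); hold(.2); b=np.array(observe()["wrist_force"]); st("20")
h=.02
while h>-.004:
    h-=.0025 if h>.006 else .0012; move_linear(T(h),max_speed=.04)
    f=(np.array(observe()["wrist_force"])-b); l=R.T@f
    print(round(h*1000,1),np.round(l,1))
    if l[2]>6 or np.linalg.norm(l)>12: break
st("end"); 
for cam in("top","side"):
    p=capture(cam); print(cam,[(round(d["score"],2),np.round(d["at"],4)) for d in mark_of("shaft",p)[:1]])
E
```

```text
20 23.71 [0.5906 0.1301 0.0572] F [-0.3 -1.1 -6.9] gap 0.421 gf 60.9 q [  9.   9. -35. 123.  39.  27. -44.]
17.5 [ 0.2  1.9 -1.3]
15.0 [ 0.3  0.7 -0.2]
12.5 [ 0.4  1.4 -1.2]
10.0 [ 0.8  0.9 -1.5]
7.5 [1.3 0.3 0.2]
5.0 [0.8 0.9 4.7]
3.8 [ 1.  -0.2  4.3]
2.6 [ 2.7 -1.2  6.5]
end 25.71 [0.5993 0.1298 0.0414] F [-1.  -1.7  0.3] gap 0.42 gf 61.8 q [  8.  11. -33. 123.  43.  26. -47.]
top [(0.83, array([0.5729, 0.1297, 0.0797]))]
side [(0.76, array([0.5771, 0.1266, 0.081 ]))]
```

```bash
python3 - <<'E'
from fit import *
o,R=LH(*REST); n=R[:,2]; b=np.array([-.3,-1.1,-6.9]); dx=0; h=.0026
for k in range(9):
    l=R.T@(np.array(observe()["wrist_force"])-b); m=R.T@np.array(observe()["moment"])
    print(round(h*1000,1),round(dx*1000,1),np.round(l,1),np.round(m,2))
    if abs(l[0])>1.5: dx+=.0007*np.sign(l[0])
    if l[2]>15 or (h<-.0002): break
    h-=.001 if l[2]<8 else 0
    move_linear(list(o+n*(h-.0475)+R[:,0]*dx),max_speed=.04)
st()
E
```

```text
2.6 0 [ 2.8 -2.4  6. ] [ 0.    0.69 -0.2 ]
1.6 0.7 [ 1.2 -3.7  6.4] [-0.11  0.95 -0.11]
0.6 0.7 [-0.3 -3.4 10.5] [-0.18  1.19 -0.13]
0.6 0.7 [ 1.2 -2.4  9.8] [-0.16  1.19 -0.13]
0.6 0.7 [ 0.8 -3.8 10.8] [-0.17  1.2  -0.14]
0.6 0.7 [ 1.4 -2.9 10.2] [-0.21  1.19 -0.15]
0.6 0.7 [ 1.1 -3.3  9.4] [-0.21  1.22 -0.07]
0.6 0.7 [ 0.3 -2.9 10.3] [-0.22  1.16 -0.13]
0.6 0.7 [ 1.3 -3.1  9.5] [-0.16  1.2  -0.14]
 28.16 [0.6003 0.1297 0.0395] F [-4.6 -4.9  2.4] gap 0.421 gf 62.3 q [  8.  12. -33. 122.  44.  26. -48.]
```

```bash
python3 - <<'E'
from fit import *
o,R=LH(*REST); n=R[:,2]
set_gripper(.58,40); st("open")
e=np.array(observe()["ee_pos"]); move_linear(list(e+n*.1),max_speed=.15); st("up")
set_gripper(0,40)
out=[]
for cam in("top","side"):
    p=capture(cam)
    for l in("shaft","knob","hinge"): print(cam,l,[(round(d["score"],2),np.round(d["at"],4)) for d in mark_of(l,p)[:1]])
    i=proj(p,o)[0].round().astype(int); im=p["image"][:,:,::-1][i[1]-50:i[1]+50,i[0]-50:i[0]+50]; out.append(cv2.resize(im,(400,400),interpolation=cv2.INTER_CUBIC))
cv2.imwrite("pics/placed.png",np.hstack(out))
E
```

```text
open 28.44 [0.6009 0.1309 0.0401] F [-0.5  0.1  0.7] gap 0.581 gf 0.0 q [  8.  12. -33. 122.  44.  26. -48.]
up 29.26 [0.5509 0.1307 0.1262] F [ 1.3 -0.6 -0.5] gap 0.581 gf 0.0 q [ 13.  -4. -38. 124.  19.  33. -27.]
top shaft [(0.81, array([0.5736, 0.1287, 0.0776]))]
top knob [(0.92, array([0.6762, 0.15  , 0.2363]))]
top hinge [(0.76, array([0.6224, 0.1409, 0.1091]))]
side shaft [(0.68, array([0.5767, 0.1317, 0.0782]))]
side knob [(0.95, array([0.6724, 0.1541, 0.2364]))]
side hinge [(0.72, array([0.622 , 0.1382, 0.1043]))]
```

View pics/placed.png

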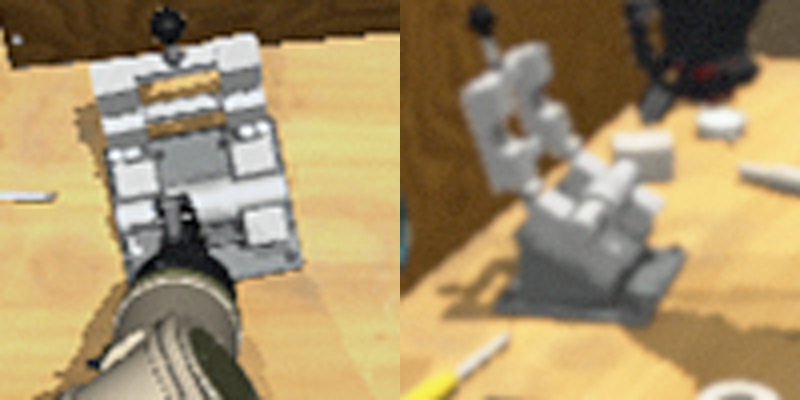

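The shaft lies seated across both bearings (top view about (235,195), drum in the gap) and the knob hasn't moved. Now phase 1 of closing: push the knob from behind with shut fingers.

```bash
cat >> fit.py <<'E'
D=.034
o,R=LH(.5772,.130,.207); H=o+R@[.052,0,0]; U=np.array([np.cos(.207),np.sin(.207),0]); Z=np.array([0,0,1.])
OV=ori([0,0,-1],R[:,1])
def B(phi): return H+.1415*(np.cos(np.radians(phi))*U+np.sin(np.radians(phi))*Z)
def tip(P,v=.1): move_linear(list(P-[0,0,D]),max_speed=v)
def knobphi():
    r=[]
    for cam in("top","side"):
        p=capture(cam); m=mark_of("knob",p)
        if m and m[0]["score"]>.5:
            d=np.array(m[0]["at"])-H; r.append((round(np.degrees(np.arctan2(d[2],d@U)),1),round(np.linalg.norm(d),3),round(float(d@R[:,1]),4)))
    return r
E
python3 - <<'E'
from fit import *
print(knobphi(),H); p=capture("top"); print("board",[ray(p,u,0).round(3) for u in((218,141),(269,137))])
ph0=69.; b0=B(ph0)
P=b0+U*.042+Z*.06
q=inverse_kinematics(list(b0+U*.042-Z*(.012+D)),list(OV)); print("ik",q)
e=np.array(observe()["ee_pos"]); move_linear([*e[:2],.30],max_speed=.3)
goto(list(P-[0,0,D]),list(OV)); f0=np.array(st("behind")["wrist_force"])
tip(b0+U*.042-Z*.012,.12); st("down")
for ph in(69,73,78,84,90,97,104,111):
    tip(B(ph)+U*.027-Z*.011,.08); f=np.array(observe()["wrist_force"])-f0; print(ph,np.round([f@U,f[2]],1))
    if np.linalg.norm(f)>30: break
st("end p1"); print(knobphi())
E
```

```text
[(np.float64(67.0), np.float64(0.142), -0.0139), (np.float64(68.4), np.float64(0.14), -0.0115)] [0.62127194 0.14068729 0.10544495]
board [array([0.719, 0.216, 0.   ]), array([0.737, 0.039, 0.   ])]
ik [  0.57993492  35.51192516 -28.55934533  63.52573825  16.19618368
  84.61680386 -14.569092  ]
behind 32.3 [0.7114 0.1607 0.264 ] F [-0.5 -1.   0.5] gap 0.002 gf 0.0 q [  5.  37. -40.  56.  23.  94. -17.]
down 33.05 [0.7122 0.1599 0.1929] F [0.8 0.1 0.2] gap -0.002 gf 0.0 q [  7.  38. -40.  63.  24.  86. -18.]
69 [0.8 0.4]
73 [4.5 3.5]
78 [2.6 2.1]
84 [0.2 0.7]
90 [ 0.5 -0.1]
97 [ 0.4 -0.8]
104 [ 0.5 -0.3]
111 [ 1.1 -0.1]
end p1 35.74 [0.5981 0.1357 0.1925] F [0.4 0.4 0.4] gap -0.003 gf 0.0 q [ 17.  23. -44.  84.  16.  79. -18.]
[(np.float64(110.4), np.float64(0.144), -0.0168), (np.float64(112.9), np.float64(0.143), -0.0154)]
```

Phase 1 worked: the knob is at about 111°. I noticed my rest frame used extrinsic instead of intrinsic Euler angles, so I'm correcting the fit on the first picture before phase 2.

```bash
sed -i "s/from_euler('zy'/from_euler('ZY'/" fit.py; python3 - <<'E'
from fit import *
from scipy.optimize import minimize
from scipy.ndimage import map_coordinates
p=capture("top"); g=cv2.resize(cv2.imread("pics/top0.png"),(512,384),interpolation=cv2.INTER_AREA).astype(float).min(2)
t=np.linspace(.1,.9,25)[:,None];E=[]
for sg in(1,-1):
    for x0,x1 in((-44,-14),(14,43)):
        for y,k in((32,-sg),(64,sg)): E.append(((x0,y*sg,0),(x1,y*sg,0),(0,k,0)))
    E.append(((-44,32*sg,0),(-44,64*sg,0),(-1,0,0)))
E=np.array(E,float)/1000
def score(q,w):
    o,R=LH(*q); s=0
    for a,b,n in E:
        for k in(-1,1):
            uv=proj(p,o+(a+t*(b-a)+k*n*w)@R.T); s-=k*map_coordinates(g,[uv[:,1],uv[:,0]],order=1).mean()
    return -s
for w in(2,3,4):
    r=min((minimize(score,[.576,.13,y],args=(w,),method="Nelder-Mead",options=dict(initial_simplex=[[.576,.13,y],[.579,.13,y],[.576,.133,y],[.576,.13,y+.03]])) for y in(.15,.18,.21)),key=lambda r:r.fun); print(w,r.x,r.fun)
for cam in("top","side"): print([(round(d["score"],2),np.round(d["at"],4)) for d in mark_of("knob",capture(cam))[:1]])
E
```

```text
2 [0.57587752 0.12892926 0.21600177] -623.262404443788
3 [0.57615775 0.12894317 0.21987636] -844.2991621975702
4 [0.57647942 0.1289081  0.21958797] -976.7704518241233
[(0.64, array([0.6199, 0.4696, 0.0029]))]
[(0.62, array([0.5699, 0.1277, 0.2378]))]
```

```bash
sed -i "s/LH(.5772,.130,.207); H/LH(.5768,.1293,.217); H/; s/np.cos(.207),np.sin(.207)/np.cos(.217),np.sin(.217)/" fit.py; python3 - <<'E'
from fit import *
e=np.array(observe()["ee_pos"])+[0,0,D]
tip(e+U*.004,.1); tip(e+U*.004+Z*.055,.15)
P=lambda ph,c: B(ph)+U*.004+Z*c
tip(P(111,.035),.15); hold(.1); f0=np.array(st("over")["wrist_force"])
tip(P(111,.018),.06)
for ph in(114,118,123,129,136,143,150,157,164,171,178,184,189,193,196):
    tip(P(ph,.013),.09); f=np.array(observe()["wrist_force"])-f0; print(ph,np.round([f@U,f@R[:,1],f[2]],1))
    if np.linalg.norm(f)>35: break
st("end p2"); print(knobphi())
E
```

```text
over 37.4 [0.5754 0.1287 0.2387] F [ 1.   0.3 -0.1] gap -0.001 gf 0.0 q [ 19.  19. -45.  84.  13.  83. -16.]
114 [-5.4 -0.6  4.7]
118 [-8.1 -0.9 11.4]
123 [-14.   -0.3  19.5]
129 [-23.5  -1.6  29.8]
end p2 38.96 [0.5359 0.1203 0.1976] F [-21.7  -6.4  29.7] gap 0.003 gf 14.9 q [ 22.  15. -46.  93.  11.  77. -15.]
[(np.float64(126.3), np.float64(0.146), 0.0003)]
```

Pressing the flat tip on the top of the knob was mostly radial, so I stopped at 30 N. I'll back off and push with the fingertip's front edge at the knob's trailing side, along the tangent.

```bash
python3 - <<'E'
from fit import *
e=np.array(observe()["ee_pos"])+[0,0,D]
tip(e+Z*.02,.1); k=knobphi(); print(k); hold(.1); f0=np.array(st("free")["wrist_force"])
ph0=np.median([a[0] for a in k]) if k else 126
def P(ph,gap=0):
    a=np.radians(ph); off=(.014+gap)*(np.sin(a)*U-np.cos(a)*Z)   # minus tangent
    c=np.interp(ph,[160,185],[.0135,.004])
    return B(ph)+off+c*U
tip(P(ph0,.018)+Z*.02,.12); tip(P(ph0,.010),.08)
tip(P(ph0),.05)
for ph in np.r_[ph0+4:196:6]:
    tip(P(ph,-.002),.09); f=np.array(observe()["wrist_force"])-f0; a=np.radians(ph)
    print(round(ph),"tan",round(f@(np.sin(a)*U-np.cos(a)*Z),1),"rad",round(f@(np.cos(a)*U+np.sin(a)*Z),1),"lat",round(f@R[:,1],1))
    if np.linalg.norm(f)>25: break
st("end"); print(knobphi())
E
```

```text
[(np.float64(126.6), np.float64(0.145), 0.0006)]
free 39.83 [0.5357 0.1203 0.217 ] F [-0.1  0.7 -0.3] gap -0.001 gf 0.0 q [ 22.  14. -46.  92.  10.  79. -15.]
131 tan 0.1 rad 0.6 lat -0.5
137 tan 0.0 rad 0.4 lat -0.6
143 tan -0.5 rad 1.1 lat -0.5
149 tan 0.3 rad 0.1 lat -0.8
155 tan -0.4 rad 0.2 lat -1.0
161 tan 0.5 rad -0.1 lat -0.7
167 tan -0.1 rad 0.7 lat -0.8
173 tan 0.4 rad 0.3 lat -0.9
179 tan 0.3 rad 0.0 lat -0.7
185 tan 0.7 rad 0.2 lat -0.4
191 tan 0.0 rad -0.1 lat -0.4
end 44.62 [0.4863 0.1094 0.0573] F [ 0.1  0.3 -0.2] gap 0.001 gf 0.0 q [ 23.  16. -46. 110.  13.  60. -18.]
[(np.float64(-169.1), np.float64(0.143), 0.0013)]
```

```bash
python3 - <<'E'
from fit import *
f0=np.array(observe()["wrist_force"])
def P(ph,gap):
    a=np.radians(ph); return B(ph)+(.014+gap)*(np.sin(a)*U-np.cos(a)*Z)+.004*U
for ph in (194,196,198,199,200,201,202,203,204,205):
    tip(P(ph,-.002),.04); f=np.array(observe()["wrist_force"])-f0; print(ph,np.round(f,1))
    if f[2]>18: break
st("pressed"); print(knobphi())
e=np.array(observe()["ee_pos"])
move_linear(list(e+[0,0,.06]),max_speed=.12); move_linear(list(e-U*.08+Z*.16),max_speed=.25)
st("away"); print(knobphi())
out=[]
for cam,w in(("top",40),("side",32)):
    p=capture(cam); print([np.round(d["at"],4) for d in mark_of("shaft",p)[:1]])
    i=proj(p,o)[0].round().astype(int); out.append(cv2.resize(p["image"][:,:,::-1][i[1]-w:i[1]+w,i[0]-w:i[0]+w],(400,400),interpolation=cv2.INTER_CUBIC))
cv2.imwrite("pics/closed.png",np.hstack(out))
E
```

```text
194 [-1.5  0.1 -0.7]
196 [-2.1 -0.2  0.3]
198 [-1.2 -0.8  1. ]
199 [-2.1 -0.8  0.2]
200 [-1.6 -0.5  0.1]
201 [-0.7 -0.5  0.5]
202 [-6.4 -2.2 11.6]
203 [-20.6  -6.7  41. ]
pressed 46.98 [0.4924 0.1107 0.0301] F [-19.3  -6.2  40.9] gap 0.003 gf 20.3 q [ 21.  19. -45. 110.  16.  57. -20.]
[(np.float64(-158.7), np.float64(0.145), -0.0012)]
away 48.51 [0.4144 0.093  0.1891] F [-0.3  0.1 -0.9] gap 0.001 gf 0.0 q [ 31.  -6. -46. 110.  -4.  74.  -4.]
[(np.float64(-159.6), np.float64(0.145), 0.004)]
[array([0.5711, 0.1265, 0.0809])]
[array([0.5768, 0.1266, 0.0771])]
```

View pics/closed.png

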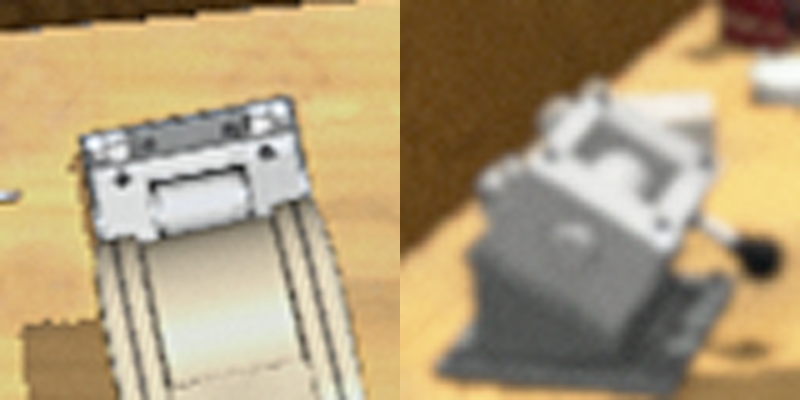

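The upper half is closed flush: the knob is at about 201°, it met a hard stop at 202–203°, and the side view shows no gap at the edges. The drum shows in the window between the bearings, and the arm is clear, so I'm handing in.

```bash
python3 -c "
from workcell import *
print(close_job())"
```

```text
the job is handed in; nothing more can be done
None
```

The drum shaft lies in the two bearings with the upper half closed down over it to its stop; the arm is clear and the job was handed in at about 49 s, with no verdict returned.

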